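# Open the child-resistant bottle and stand the brush in it

### The job

Get the silver blackener ready for use: press the bottle's child-resistant cap right down against its spring, turn it anticlockwise until it is free, lift it off and set it down, open side down, in the white saucer; then take the red brush out of the wooden stand and stand it, bristles down, in the open bottle. Press and turn firmly but never force the cap, keep the bottle seated in the stand, and leave the calliper, the loupe and the snips where they are.

Things in the scene. Friction and masses are not known exactly. Their poses are not given: they have to be found in the camera images.
- cap: White ribbed round cap, 44 mm across, 32 mm tall, 130 g, orange arrows on top. Origin on its axis at the skirt's lower edge, z up. Push-and-turn lug cap: unpressed it turns only 4 degrees before its lugs are blocked. Pressed far enough and kept pressed it turns anticlockwise, seen from above, with 0.1 to 0.2 N m; past 45 degrees it is free, at 80 it meets a stop: stop at about 60.
- cap_top (a point): Centre of the cap's top, 32 mm above the cap's origin. A spring in the cap resists pressing: 5 N at rest, 0.6 N more per mm. It turns only when pressed down to its hard stop, 3 to 9.4 mm below rest (differs by bottle, unseen), so 12 to 15 N is enough. Once free it springs up 3 mm when eased. Over 25 N in all between cap and bottle, by pressing, twisting, pulling or pushing sideways, is forcing.
- bottle: Square amber bottle, 56 x 56 mm, loose, in the square pocket of the stand (34 mm deep, 0.75 mm play each side), 0.4 to 0.8 kg. Origin at the centre of its underside, z up; inner floor 4 mm above it. At the start the cap's lower edge is 88 mm above the origin; below it the neck is up to 35 mm thick and the square shoulder is at 72 mm.
- bottle_mouth (a point): Centre of the bottle's mouth, at its rim, 104 mm above the bottle's origin; opening 21 mm in diameter. Hidden under the cap at first; the freed cap has to rise 18 mm to clear it.
- stand: Beech block, 80 mm (x) by 146 mm (y) by 40 mm tall, fixed to the bench. Origin at the centre of its underside. The bottle's pocket is centred at y = -36 mm, the brush hole (11.5 mm wide) at y = +52 mm; both have their floor at z = 6 mm.
- brush: Brush with a round red handle 10 mm in diameter, steel ferrule and short dark bristles, 165 mm long (its free end is 171 mm above the bench at the start), 20 to 45 g, loose, standing bristles down in the hole of the stand with up to 3 degrees of lean. Origin at the bristle tip, on the axis; z points along the handle to its free end.
- brush_grip (a point): Point on the brush's axis 135 mm from the bristle tip, a good place to grip the handle.
- dish: White glazed saucer, fixed to the bench, 124 mm across its rim, which is 10 mm high; flat inner floor 100 mm across, 4 mm above the bench. Origin at the centre of its underside.
- digital_calliper: Digital calliper lying flat to the left of the work, 190 mm long, 10 mm high. Bystander.
- loupe: Small black loupe, 32 mm in diameter, 22 mm tall, standing behind the work. Bystander.
- snips: Small steel snips lying flat to the right of the work, 93 mm long. Bystander.
There are look-alikes about, which are no part of the job. What is shaped like the cap but turquoise or yellow is not meant.

How it is judged:
By the outcome, as a careful person would: the job done as asked, in the order asked, and still so for the second after the job is handed in, with the robot touching nothing.
It also fails if it takes over 66 s, if anything falls off the work surface, if the arm or the gripper's body presses on something with over 40 N, if the wrist force passes 120 N, or if a joint passes its speed limit or range.

### The arm

A 6-joint arm with a two-finger parallel gripper is mounted at the origin on a cart in front of the work surface, level with it; the furniture and walls round the work are solid. World frame = base frame: x ahead of the robot, y to its left, z up, the work surface at z = 0. Lengths are in m, angles in rad, forces in N, time in s.
With the tool pointing down it reaches from about 0.35 to 0.975 m from the base axis. Payload 4.9 kg.
Tool frame: the origin (TCP) lies midway between the tips of the shut fingers; the grasp point (between the pads) lies ctrl.grip_depth behind it (ctrl.grip_depth is the distance from the TCP to the grasp point, in m); z points along the fingers, y is the line along which they close (so a half turn about z gives the same grasp; the last joint's range is limited). The gripper opens to 85 mm and grips with 20 to 120 N. Pads are 22 mm wide; open, the fingers measure 114 mm over their backs; the gripper's body (76 mm by 85 mm) begins 54 mm behind the grasp point. The pads swing forward as they close: fully open they stand 13 mm farther back than shut.
Start: joints at [1.197, 0.053, 1.613, -0, 1.476, -0.119], TCP at [0.158, 0.605, 0.231] pointing down, gripper open.
Joint ranges: [-3.01, 3.01], [-1.01, 2.22], [0.06, 2.58], [-1.02, 4.17], [0.09, 2.62], [-3.14, 3.14]. Speed limits (rad/s): [2.57, 2.57, 3.14, 3.14, 3.14, 3.14].

### API

Orientations are given as a rotation vector (axis times angle).
In Python, from station import ctrl, get_image, camera_model gives the robot as it stands. The module is installed in compiled form; this text tells all that it offers.
- The arm moves only by the shell command python3 -m crank 'ROWS' [FORCE]. ROWS is JSON, a list of rows, each a list of 7 numbers: the shift along the tool's x, y, z in mm, then the turn, a rotation vector about the tool's x, y, z in rad, then the opening, from -1 (shut) to 1 (fully open). A call has exactly 10 rows; each row shifts and turns the commanded pose from where the row before left it, along the tool's axes as they then stand; what a row does not reach is not made up. A row lasts 1/12 s, in which the tool goes at most 41.7 mm and 7.16 degrees, less where a joint would pass 70% of its speed; a pose out of reach is approached as far as the arm can. A call with a gripper value outside its range is refused whole. The fingers move at their own pace and stop on an object; FORCE is the grip in N (left out, the last holds). Time passes only in rows, so rows that do not move let the fingers close, or fill a call up. It gives the time, the measured TCP pose, the force, the opening and the grip force at its end, in the units of the state.
- ctrl.get_obs(): the state, without advancing time (a new reading comes with each control period).
- get_image(name): name is "side" or "top"; returns the picture (420x560x3 uint8, red, green, blue); there is no depth.
- camera_model(name): a dict with "vertical_fov" (degrees; the focal length in pixels is half the picture's height over the tangent of half this angle, whatever the lens; pixels are square), "cx", "cy" (the principal point, pixels), "R" (3x3) and "t" (3): a world point X has camera coordinates R X + t. Camera axes: x right, y down, z forward; pixel columns grow to the right and rows downward; lengths in m; the calibration is good to about 2 mm. A picture is of the moment at which its call begins. camera_model takes no time and is no camera call.
- ctrl.finish_job(): hands the job in; it is judged then, once.
The state is a dict: "t": time; "q": joint angles; "dq": joint speeds; "effort": joint torques, N m; "tool_pos": TCP position; "tool_rot": TCP orientation; "contact_force": force on the tool from outside, world axes, zero at the start; "wrist_torque": the same for the moment, N m; "opening": finger opening in m; "grip_force": force on a finger pad.
Only numpy, scipy, OpenCV 4.12 (cv2) and the standard library are available. Lean on these libraries where they do the work, as an engineer would, in place of code of your own. Each camera call takes 0.05 s, during which the arm holds its last target. There are 200 camera calls.

## Working session

There is one attempt and no reset: what is moved stays moved. The work goes in short steps, Python scripts to look and compute and a shell command to move; the robot and the scene stay as the last step left them, time stands still between calls to the robot, and variables do not carry over. Pictures are saved under pics/ and viewed, at most 13 in all, crops included, and the job is handed in when it is done.

```bash
mkdir -p pics; python3 - <<'E'
from station import ctrl,get_image,camera_model
import cv2,numpy as np
for n in("side","top"):
    im=get_image(n); cv2.imwrite(f"pics/{n}0.png",im[:,:,::-1]); m=camera_model(n); print(n,m)
print(ctrl.get_obs(),ctrl.grip_depth)
E
```

```text
side {'vertical_fov': 57.53828078232925, 'cx': 277.04415564547105, 'cy': 209.37691002054402, 'R': array([[ 0.88666443, -0.46240774,  0.0022981 ],
       [-0.23552073, -0.45587548, -0.85831669],
       [ 0.39793992,  0.76049762, -0.51311518]]), 't': array([-0.35543871,  0.29890309,  0.71314147])}
top {'vertical_fov': 57.61793323755344, 'cx': 278.5213626869066, 'cy': 202.52241720965696, 'R': array([[ 0.00658775, -0.99997562, -0.00231624],
       [-0.99694956, -0.00638763, -0.07778674],
       [ 0.07777004,  0.00282161, -0.99696733]]), 't': array([0.17374501, 0.53715731, 1.05774313])}
{'t': 0.1, 'q': array([ 1.19699151e+00,  5.32832127e-02,  1.61420035e+00,  8.70686632e-06,
        1.47599142e+00, -1.18976290e-01]), 'dq': array([ 0.00024976, -0.00040185, -0.00477898,  0.00144602, -0.00015254,
        0.00177906]), 'effort': array([ 6.69807159e-04, -3.94896019e+01, -3.71366072e+01, -5.81998484e-05,
        3.84760962e-03, -7.00676040e-06]), 'tool_pos': array([0.15731946, 0.60427774, 0.23016461]), 'tool_rot': array([-3.99143253e-01, -3.11566102e+00,  2.86370897e-03]), 'contact_force': array([-0.65750834, -0.30488973,  0.42562502]), 'wrist_torque': array([-0.02444563, -0.00918292, -0.01009582]), 'grip_force': 0.0, 'opening': 0.08572444320917448} 0.0187
```

View pics/side0.png

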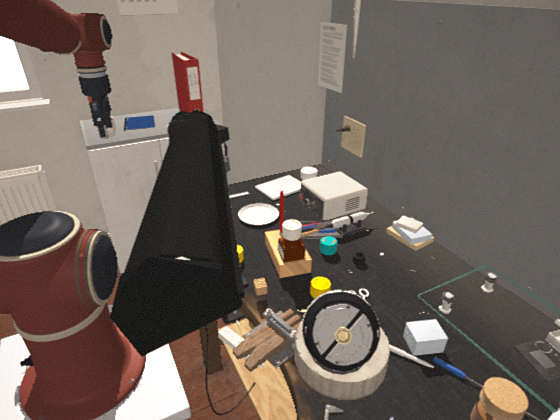

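View pics/top0.png

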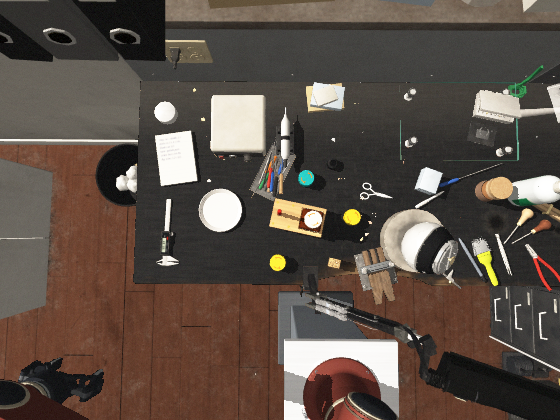

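Side view: the white cap on the amber bottle is at (291,228), the brush at (282,205) and the saucer at (258,215). Top view: the cap is at (314,219), the stand at (298,218) and the saucer at (221,210).
Possible mix-ups for the cap (top-view pixels): turquoise (306,178), yellow (352,216), yellow (278,262), white tub (165,112). I choose the white one on the bottle at (314,219), and check it in a crop.

```bash
cat > h.py <<'E'
import numpy as np,cv2
from station import ctrl,get_image,camera_model
M={n:camera_model(n) for n in("side","top")}
def proj(n,X):
    m=M[n];c=m["R"]@np.array(X)+m["t"];f=210/np.tan(np.radians(m["vertical_fov"]/2))
    return np.array([m["cx"]+f*c[0]/c[2],m["cy"]+f*c[1]/c[2]])
def ray(n,u,v):
    m=M[n];f=210/np.tan(np.radians(m["vertical_fov"]/2))
    d=m["R"].T@np.array([(u-m["cx"])/f,(v-m["cy"])/f,1]);return -m["R"].T@m["t"],d/np.linalg.norm(d)
def atz(n,u,v,z):
    o,d=ray(n,u,v);return o+d*(z-o[2])/d[2]
def tri(a,b):
    (o,d),(p,e)=ray("side",*a),ray("top",*b)
    s=np.linalg.lstsq(np.c_[d,-e],p-o,rcond=None)[0];x,y=o+d*s[0],p+e*s[1];return (x+y)/2,np.linalg.norm(x-y)
E
python3 - <<'E'
from h import *
t=cv2.imread("pics/top0.png");s=cv2.imread("pics/side0.png")
a=cv2.resize(t[180:250,180:340],(800,350),interpolation=cv2.INTER_CUBIC)
b=cv2.resize(s[170:280,230:390],(363,250),interpolation=cv2.INTER_CUBIC)
o=np.zeros((600,800,3),np.uint8);o[:350]=a;o[350:,:363]=b
cv2.imwrite("pics/c1.png",o)
np.set_printoptions(precision=4,suppress=True)
print(tri((291,228),(314,219)),atz("top",314,219,.126),atz("top",221,210,.01),atz("side",258,215,.01))
E
```

```text
(array([0.4852, 0.0866, 0.1175]), np.float64(0.0034670243679657616)) [0.4864 0.0865 0.126 ] [0.5144 0.3411 0.01  ] [0.5104 0.3356 0.01  ]
```

View pics/c1.png

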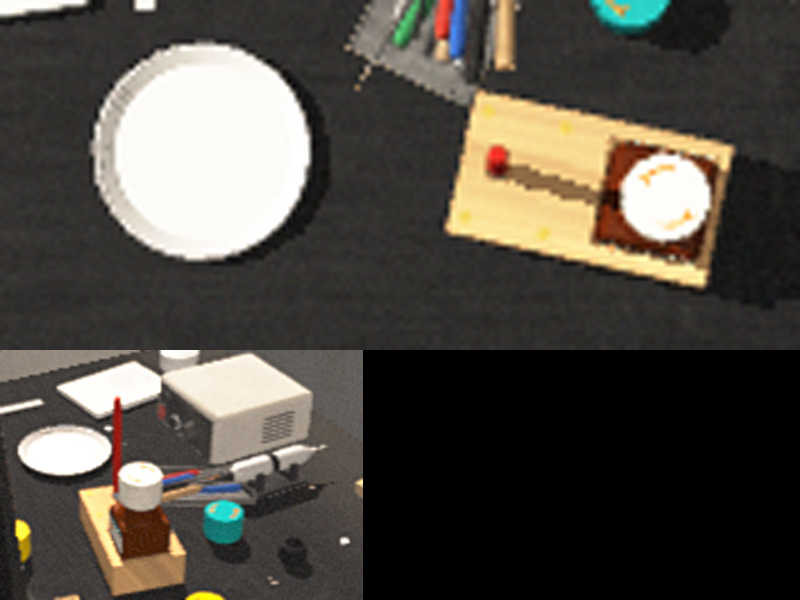

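The crop confirms it: the white cap with orange arrows is at crop (666,197), the stand corners are (480,92), (734,147), (705,287) and (446,233), and the brush end is (497,158). The saucer's centre is (203,151).

```bash
python3 - <<'E'
from h import *
np.set_printoptions(precision=4,suppress=True)
P=lambda x,y:(x/5+179.6,y/5+179.6)
C=[atz("top",*P(*c),.04) for c in[(480,92),(734,147),(705,287),(446,233)]]
for i in range(4):print(C[i],np.linalg.norm(C[i]-C[i-1]))
c=sum(C)/4;d=(C[0]+C[3]-C[1]-C[2])[:2];d/=np.linalg.norm(d)
print("stand",c,"ydir",d,"ang",np.degrees(np.arctan2(-d[0],d[1])),"bottle",c[:2]-.036*d,"hole",c[:2]+.052*d)
print("brush end",atz("top",*P(497,158),.171)," cap",atz("top",*P(666,197),.126),"dish",atz("top",*P(203,151),.01))
t=cv2.imread("pics/top0.png").astype(int)
w=(t.min(2)>150);n,l,st,ce=cv2.connectedComponentsWithStats(w.astype(np.uint8))
for i in range(1,n):
    if st[i,4]>100 and 180<ce[i][0]<340 and 180<ce[i][1]<250: print(st[i],ce[i],atz("top",*ce[i],.126 if st[i,2]<40 else .008))
s=cv2.imread("pics/side0.png").astype(int)
r=(s[:,:,2]>110)&(s[:,:,:2].max(2)<50);ys,xs=np.nonzero(r[185:240,270:300]);print("side red",[(x+270,y+185) for y,x in zip(ys,xs)][:6],ys.max()+185)
for n,X in(("side",[.4864,.0865,.126]),("side",[.4864,.0865,.094])):print(proj(n,X))
o,dd=ray("side",*(282,191));p,e=ray("top",*P(497,158));print("brush tri",tri((282,191.5),P(497,158)))
print("cam top",-M["top"]["R"].T@M["top"]["t"])
from scipy.spatial.transform import Rotation as Ro
g=ctrl.get_obs();R=Ro.from_rotvec(g["tool_rot"]).as_matrix();print(R)
E
```

```text
[0.5471 0.1854 0.04  ] 0.08042447345632747
[0.5174 0.0444 0.04  ] 0.14409914571929974
[0.44   0.0606 0.04  ] 0.07907966582981252
[0.4688 0.2036 0.04  ] 0.1458709111278758
stand [0.4933 0.1235 0.04  ] ydir [0.2017 0.9795] ang -11.634854602956837 bottle [0.486  0.0882] hole [0.5038 0.1744]
brush end [0.5032 0.1755 0.171 ]  cap [0.4864 0.0896 0.126 ] dish [0.515  0.3434 0.01  ]
[ 199  189   43   43 1451] [219.8877 209.7898] [0.5151 0.3446 0.008 ]
[304 211  18  17 228] [312.6184 219.136 ] [0.4861 0.09   0.126 ]
side red [(np.int64(281), np.int64(192)), (np.int64(281), np.int64(193)), (np.int64(282), np.int64(193)), (np.int64(281), np.int64(194)), (np.int64(282), np.int64(194)), (np.int64(281), np.int64(195))] 239
[292.2644 224.8662]
[291.9636 235.9571]
brush tri (array([0.5044, 0.175 , 0.1691]), np.float64(0.002381160336677439))
cam top [0.4521 0.1742 1.0967]
[[-0.9677  0.2521 -0.0007]
 [ 0.2521  0.9677 -0.0017]
 [ 0.0002 -0.0019 -1.    ]]
```

```bash
cat >> h.py <<'E'
from scipy.spatial.transform import Rotation as Ro
np.set_printoptions(precision=4,suppress=True)
def go(x,y,z):
    g=ctrl.get_obs();R=Ro.from_rotvec(g["tool_rot"]).as_matrix()
    print("t",g["t"],"pos",g["tool_pos"],"F",g["contact_force"],"Tq",g["wrist_torque"],"open",round(g["opening"],4),"grip",g["grip_force"])
    print("tool delta mm",1e3*R.T@(np.array([x,y,z])-g["tool_pos"]),"ydir",R[:,1],"zdir",R[:,2],"q",g["q"])
E
python3 -m crank '[[-22.4,-20.8,0,0,0,0,1],[-22.4,-20.8,0,0,0,0,1],[-22.4,-20.8,0,0,0,0,1],[-22.4,-20.8,0,0,0,0,1],[-22.4,-20.8,0,0,0,0,1],[-22.4,-20.8,0,0,0,0,1],[-22.4,-20.8,0,0,0,0,1],[-22.4,-20.8,0,0,0,0,1],[-22.4,-20.8,0,0,0,0,1],[-22.4,-20.8,0,0,0,0,1]]' 80
python3 -c "from h import *;go(.486,.089,.2)"
```

```text
t: 0.93
tool_pos: [0.3221, 0.3455, 0.2308]
tool_rot: [-0.399, -3.116, 0.001]
contact_force: [0.1, 0.0, -0.1]
opening: 0.0853
grip_force: 0.0
t 0.9333 pos [0.3221 0.3455 0.2308] F [ 0.1357  0.0358 -0.0675] Tq [-0.0465  0.0049 -0.0019] open 0.0853 grip 0.0
tool delta mm [-223.2052 -207.0116   30.8328] ydir [ 0.2517  0.9678 -0.0005] zdir [-0.0005 -0.0004 -1.    ] q [ 0.6628 -0.3257  1.9558 -0.0001  1.5121 -0.6535]
```

```bash
python3 -m crank '[[-25,-23,0,0,0,0,1],[-25,-23,0,0,0,0,1],[-25,-23,0,0,0,0,1],[-25,-23,0,0,0,0,1],[-25,-23,0,0,0,0,1],[-25,-23,0,0,0,0,1],[-25,-23,0,0,0,0,1],[-25,-23,0,0,0,0,1],[-23,-23,10,0,0,0,1],[0,0,20,0,0,0,1]]'
python3 - <<'E'
from h import *
t=get_image("top");s=get_image("side")
o=np.zeros((600,800,3),np.uint8)
o[:,:400]=cv2.resize(t[170:260,290:350],(400,600),interpolation=cv2.INTER_CUBIC)[:,:,::-1]
o[:,400:]=cv2.resize(s[150:270,250:330],(400,600),interpolation=cv2.INTER_CUBIC)[:,:,::-1]
cv2.imwrite("pics/c2.png",o);go(.486,.089,.095)
g=ctrl.get_obs()["tool_pos"];print(proj("side",g),proj("top",g))
E
```

```text
t: 1.77
tool_pos: [0.4891, 0.0864, 0.2036]
tool_rot: [0.407, 3.109, -0.002]
contact_force: [1.0, 0.8, 0.8]
opening: 0.0854
grip_force: 0.0
t 1.8667 pos [0.4836 0.0893 0.1975] F [ 0.0683  0.0369 -1.4332] Tq [-0.0253  0.0668 -0.0102] open 0.0854 grip 0.0
tool delta mm [ -3.096    0.4874 102.4487] ydir [ 0.2546  0.967  -0.0019] zdir [-0.0073 -0.     -1.    ] q [ 0.0311 -0.2462  1.9481  0.0002  1.4471 -1.2823]
[291.3106 198.3207] [315.551  219.1211]
```

View pics/c2.png

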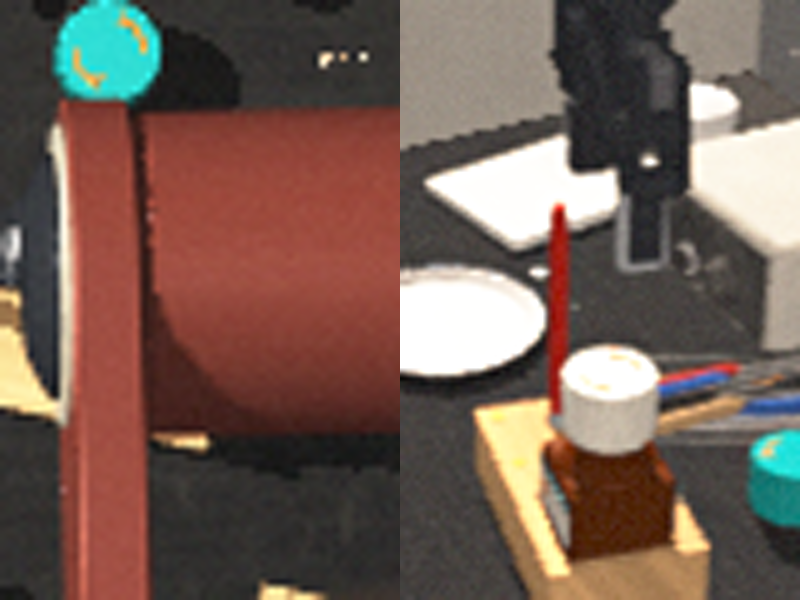

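The side crop shows the fingers directly above the cap. The cap's top is centred at about side pixel (292,225), which agrees with the estimate.

```bash
python3 -m crank '[[-2,0,10,0,0,0,1],[0,0,10,0,0,0,1],[0,0,10,0,0,0,1],[0,0,10,0,0,0,1],[0,0,10,0,0,0,1],[0,0,10,0,0,0,1],[0,0,10,0,0,0,1],[0,0,0,0,0,0,1],[0,0,0,0,0,0,1],[0,0,0,0,0,0,1]]'
python3 - <<'E'
from h import *
go(.486,.089,.095)
print(atz("side",291.6,224.8,.126))
E
```

```text
t: 2.7
tool_pos: [0.4877, 0.09, 0.1316]
tool_rot: [0.399, 3.116, 0.0]
contact_force: [0.0, 0.6, 0.7]
opening: 0.085
grip_force: 0.0
t 2.7 pos [0.4877 0.09   0.1316] F [0.013  0.5741 0.7484] Tq [ 0.0349 -0.0013  0.0028] open 0.085 grip 0.0
tool delta mm [ 1.418  -1.4235 36.6282] ydir [0.2521 0.9677 0.0001] zdir [ 0.0005 -0.     -1.    ] q [ 0.0324 -0.1787  2.0046 -0.      1.3152 -1.2836]
[0.4851 0.0875 0.126 ]
```

```bash
python3 -m crank '[[1.5,-1.5,6,0,0,0,1],[0,0,6,0,0,0,1],[0,0,6,0,0,0,1],[0,0,6,0,0,0,1],[0,0,6,0,0,0,1],[0,0,6,0,0,0,0.5],[0,0,0,0,0,0,0.2],[0,0,0,0,0,0,0.12],[0,0,0,0,0,0,0.12],[0,0,0,0,0,0,0.12]]' 40
python3 - <<'E'
from h import *
go(.4858,.0887,.095)
s=get_image("side")
cv2.imwrite("pics/c3.png",cv2.resize(s[160:280,240:340],(600,720),interpolation=cv2.INTER_CUBIC)[:600,:,::-1])
E
```

```text
t: 3.53
tool_pos: [0.486, 0.089, 0.0957]
tool_rot: [0.399, 3.115, 0.0]
contact_force: [0.1, 0.5, -0.9]
opening: 0.0476
grip_force: 0.0
t 3.5333 pos [0.486  0.089  0.0957] F [ 0.0535  0.5482 -0.9052] Tq [ 0.0201 -0.0022  0.0027] open 0.0476 grip 0.0
tool delta mm [ 0.0867 -0.3308  0.7419] ydir [0.252  0.9677 0.0002] zdir [ 0.0008  0.     -1.    ] q [ 0.0304 -0.1398  2.0348 -0.      1.2458 -1.2857]
```

View pics/c3.png

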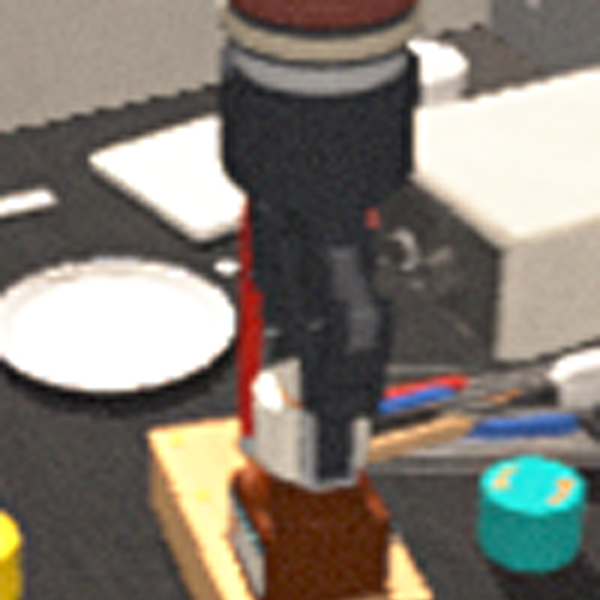

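The near finger sits against the cap's side with its tip about level with the skirt edge, clear of the shoulder. I'll raise 2 mm and close.

```bash
python3 -m crank '[[0,0,-2,0,0,0,0.1],[0,0,0,0,0,0,0.06],[0,0,0,0,0,0,0.04],[0,0,0,0,0,0,0.02],[0,0,0,0,0,0,0],[0,0,0,0,0,0,-0.05],[0,0,0,0,0,0,-0.2],[0,0,0,0,0,0,-0.3],[0,0,0,0,0,0,-0.3],[0,0,0,0,0,0,-0.3]]' 60
python3 -c "from h import *;go(.4858,.0887,.095)"
```

```text
t: 4.42
tool_pos: [0.486, 0.089, 0.0976]
tool_rot: [0.399, 3.115, 0.0]
contact_force: [-0.4, 0.3, 4.5]
opening: 0.0427
grip_force: 60.1
t 4.4167 pos [0.486  0.089  0.0976] F [-0.3566  0.3336  4.4521] Tq [-0.0097 -0.0604 -0.0411] open 0.0427 grip 60.142441280186176
tool delta mm [ 0.1364 -0.3012  2.6052] ydir [0.2521 0.9677 0.0003] zdir [ 0.001   0.0001 -1.    ] q [ 0.0303 -0.1423  2.0337  0.      1.2493 -1.2857]
```

```bash
python3 -m crank '[[0,0,0.5,0,0,0,-0.3],[0,0,0.5,0,0,0,-0.3],[0,0,0.5,0,0,0,-0.3],[0,0,0.5,0,0,0,-0.3],[0,0,0.5,0,0,0,-0.3],[0,0,0,0,0,0,-0.3],[0,0,0,0,0,0,-0.3],[0,0,0,0,0,0,-0.3],[0,0,0,0,0,0,-0.3],[0,0,0,0,0,0,-0.3]]'
python3 -c "from h import *;go(.4858,.0887,.095)"
```

```text
t: 5.25
tool_pos: [0.486, 0.089, 0.0952]
tool_rot: [0.399, 3.115, 0.0]
contact_force: [0.2, -0.2, 5.7]
opening: 0.0431
grip_force: 60.2
t 5.25 pos [0.486  0.089  0.0952] F [ 0.1652 -0.1799  5.7279] Tq [-0.0331  0.0319 -0.0418] open 0.0431 grip 60.22146686911583
tool delta mm [ 0.157  -0.312   0.2338] ydir [0.252  0.9677 0.0002] zdir [ 0.001 -0.    -1.   ] q [ 0.0303 -0.1391  2.0351 -0.      1.2446 -1.2857]
```

```bash
for i in 1; do python3 -m crank '[[0,0,0.3,0,0,0,-0.3],[0,0,0.3,0,0,0,-0.3],[0,0,0.3,0,0,0,-0.3],[0,0,0.3,0,0,0,-0.3],[0,0,0.3,0,0,0,-0.3],[0,0,0,0,0,0,-0.3],[0,0,0,0,0,0,-0.3],[0,0,0,0,0,0,-0.3],[0,0,0,0,0,0,-0.3],[0,0,0,0,0,0,-0.3]]'; done
```

```text
t: 6.08
tool_pos: [0.486, 0.089, 0.0939]
tool_rot: [0.399, 3.115, 0.0]
contact_force: [-0.8, 0.2, 7.2]
opening: 0.043
grip_force: 60.3
```

```bash
python3 -m crank '[[0,0,0.3,0,0,0,-0.3],[0,0,0.3,0,0,0,-0.3],[0,0,0.3,0,0,0,-0.3],[0,0,0.3,0,0,0,-0.3],[0,0,0.3,0,0,0,-0.3],[0,0,0,0,0,0,-0.3],[0,0,0,0,0,0,-0.3],[0,0,0,0,0,0,-0.3],[0,0,0,0,0,0,-0.3],[0,0,0,0,0,0,-0.3]]'
```

```text
t: 6.92
tool_pos: [0.486, 0.089, 0.0925]
tool_rot: [0.399, 3.115, 0.0]
contact_force: [-1.3, -0.6, 7.5]
opening: 0.0427
grip_force: 60.4
```

```bash
python3 -m crank '[[0,0,0.3,0,0,0,-0.3],[0,0,0.3,0,0,0,-0.3],[0,0,0.3,0,0,0,-0.3],[0,0,0.3,0,0,0,-0.3],[0,0,0.3,0,0,0,-0.3],[0,0,0,0,0,0,-0.3],[0,0,0,0,0,0,-0.3],[0,0,0,0,0,0,-0.3],[0,0,0,0,0,0,-0.3],[0,0,0,0,0,0,-0.3]]'
```

```text
t: 7.75
tool_pos: [0.486, 0.089, 0.0912]
tool_rot: [0.399, 3.115, 0.0]
contact_force: [-1.7, -1.0, 8.9]
opening: 0.0428
grip_force: 60.5
```

```bash
python3 -m crank '[[0,0,0.3,0,0,0,-0.3],[0,0,0.3,0,0,0,-0.3],[0,0,0.3,0,0,0,-0.3],[0,0,0.3,0,0,0,-0.3],[0,0,0.3,0,0,0,-0.3],[0,0,0,0,0,0,-0.3],[0,0,0,0,0,0,-0.3],[0,0,0,0,0,0,-0.3],[0,0,0,0,0,0,-0.3],[0,0,0,0,0,0,-0.3]]'
```

```text
t: 8.58
tool_pos: [0.4861, 0.0889, 0.0898]
tool_rot: [0.399, 3.115, 0.0]
contact_force: [-2.1, 0.1, 9.7]
opening: 0.0429
grip_force: 60.5
```

```bash
python3 -m crank '[[0,0,0.3,0,0,0,-0.3],[0,0,0.3,0,0,0,-0.3],[0,0,0.3,0,0,0,-0.3],[0,0,0.3,0,0,0,-0.3],[0,0,0,0,0,0,-0.3],[0,0,0,0,0,0,-0.3],[0,0,0,0,0,0,-0.3],[0,0,0,0,0,0,-0.3],[0,0,0,0,0,0,-0.3],[0,0,0,0,0,0,-0.3]]'
```

```text
t: 9.42
tool_pos: [0.4862, 0.089, 0.0895]
tool_rot: [0.399, 3.116, -0.0]
contact_force: [-4.2, -0.7, 13.8]
opening: 0.0432
grip_force: 61.1
```

Hard stop reached about 8 mm down at 13.8 N. Now I'll turn anticlockwise (negative about tool z), in two halves.

```bash
python3 -m crank '[[0.4,0,0,0,0,0,-0.3],[0,0,0,0,0,-0.03,-0.3],[0,0,0,0,0,-0.04,-0.3],[0,0,0,0,0,-0.05,-0.3],[0,0,0,0,0,-0.05,-0.3],[0,0,0,0,0,-0.05,-0.3],[0,0,0,0,0,-0.05,-0.3],[0,0,0,0,0,-0.05,-0.3],[0,0,0,0,0,-0.05,-0.3],[0,0,0,0,0,0,-0.3]]'
python3 -c "from h import *;go(.4858,.0887,.095)"
```

```text
t: 10.25
tool_pos: [0.4868, 0.0891, 0.0896]
tool_rot: [-0.183, 3.133, -0.0]
contact_force: [0.0, 0.1, 11.6]
opening: 0.0427
grip_force: 60.8
t 10.25 pos [0.4868 0.0891 0.0896] F [ 0.037   0.0926 11.554 ] Tq [0.0017 0.0834 0.0142] open 0.0427 grip 60.76269395649433
tool delta mm [ 1.0664 -0.3178 -5.4038] ydir [-0.1166  0.9932 -0.0002] zdir [ 0.0036  0.0002 -1.    ] q [ 0.0306 -0.1313  2.0384  0.0001  1.2308 -1.6572]
```

```bash
python3 -m crank '[[0,0,0.4,0,0,0,-0.3],[0,0,0,0,0,-0.04,-0.3],[0,0,0,0,0,-0.05,-0.3],[0,0,0,0,0,-0.05,-0.3],[0,0,0,0,0,-0.05,-0.3],[0,0,0,0,0,-0.05,-0.3],[0,0,0,0,0,-0.05,-0.3],[0,0,0,0,0,-0.05,-0.3],[0,0,0,0,0,-0.05,-0.3],[0,0,0,0,0,-0.05,-0.3]]'
python3 -c "from h import *;go(.4858,.0887,.095)"
```

```text
t: 11.08
tool_pos: [0.4871, 0.0892, 0.0895]
tool_rot: [-0.863, 3.016, -0.001]
contact_force: [-0.6, 0.2, 11.8]
opening: 0.0427
grip_force: 60.9
t 11.0833 pos [0.4871 0.0892 0.0895] F [-0.6297  0.1847 11.7648] Tq [ 0.0391  0.0316 -0.0847] open 0.0427 grip 60.92912748456001
tool delta mm [ 1.3952  0.2319 -5.4599] ydir [-0.529   0.8486 -0.0018] zdir [ 0.0043  0.0005 -1.    ] q [ 0.0306 -0.1309  2.0382  0.0004  1.23   -2.0978]
```

```bash
python3 -m crank '[[0,0,0,0,0,-0.05,-0.3],[0,0,0,0,0,-0.05,-0.3],[0,0,0,0,0,-0.05,-0.3],[0,0,0,0,0,-0.05,-0.3],[0,0,0,0,0,-0.04,-0.3],[0,0,0,0,0,0,-0.3],[0,0,-0.5,0,0,0,-0.3],[0,0,-0.7,0,0,0,-0.3],[0,0,-0.7,0,0,0,-0.3],[0,0,-0.7,0,0,0,-0.3]]'
python3 -c "from h import *;go(.4858,.0887,.095)"
```

```text
t: 11.92
tool_pos: [0.4871, 0.0892, 0.0916]
tool_rot: [-1.215, 2.892, -0.002]
contact_force: [2.4, 0.2, 7.7]
opening: 0.0427
grip_force: 60.6
t 11.9167 pos [0.4871 0.0892 0.0916] F [2.4095 0.1533 7.7229] Tq [ 0.0612 -0.3371  0.059 ] open 0.0427 grip 60.58646086603403
tool delta mm [ 1.2821  0.5505 -3.433 ] ydir [-0.7141  0.7001 -0.003 ] zdir [ 0.0046  0.0005 -1.    ] q [ 0.0306 -0.134   2.0372  0.0003  1.2337 -2.3356]
```

Turned about 60°. Now lifting gently and watching the force.

```bash
python3 -m crank '[[0,0,-1,0,0,0,-0.3],[0,0,-1,0,0,0,-0.3],[0,0,-1,0,0,0,-0.3],[0,0,-1,0,0,0,-0.3],[0,0,-1,0,0,0,-0.3],[0,0,-1,0,0,0,-0.3],[0,0,-1,0,0,0,-0.3],[0,0,-1,0,0,0,-0.3],[0,0,-1,0,0,0,-0.3],[0,0,0,0,0,0,-0.3]]'
python3 -c "from h import *;go(.4858,.0887,.095)"
```

```text
t: 12.75
tool_pos: [0.4854, 0.0891, 0.0989]
tool_rot: [-1.216, 2.896, -0.0]
contact_force: [3.5, -0.8, 4.3]
opening: 0.0424
grip_force: 60.2
t 12.75 pos [0.4854 0.0891 0.0989] F [ 3.4902 -0.7607  4.2514] Tq [ 0.0987 -0.4657 -0.079 ] open 0.0424 grip 60.213478580117226
tool delta mm [-0.0301 -0.5493  3.9166] ydir [-0.714   0.7001 -0.0004] zdir [ 0.0005  0.     -1.    ] q [ 0.0305 -0.1453  2.0339 -0.      1.2525 -2.3355]
```

```bash
python3 -m crank '[[0,0,-1,0,0,0,-0.3],[0,0,-1,0,0,0,-0.3],[0,0,-1,0,0,0,-0.3],[0,0,-1,0,0,0,-0.3],[0,0,0,0,0,0,-0.3],[0,0,0,0,0,0,-0.3],[0,0,0,0,0,0,-0.3],[0,0,0,0,0,0,-0.3],[0,0,0,0,0,0,-0.3],[0,0,0,0,0,0,-0.3]]'
python3 -c "from h import *;go(.4862,.0891,.095)"
```

```text
t: 13.58
tool_pos: [0.4848, 0.089, 0.1024]
tool_rot: [1.216, -2.896, -0.0]
contact_force: [0.9, -0.8, -2.5]
opening: 0.0428
grip_force: 61.0
t 13.5833 pos [0.4848 0.089  0.1024] F [ 0.9374 -0.7511 -2.5277] Tq [-0.1054 -0.1269  0.008 ] open 0.0428 grip 60.953926518559456
tool delta mm [-1.0819 -0.9017  7.3874] ydir [-0.714   0.7001  0.0006] zdir [-0.001  -0.0002 -1.    ] q [ 0.0305 -0.1502  2.0319 -0.0002  1.2609 -2.3355]
```

The force now shows only about the cap's weight, so the cap is free. Lifting on.

```bash
python3 -m crank '[[0,0,-2,0,0,0,-0.3],[0,0,-2,0,0,0,-0.3],[0,0,-2,0,0,0,-0.3],[0,0,-2,0,0,0,-0.3],[0,0,-2,0,0,0,-0.3],[0,0,-2,0,0,0,-0.3],[0,0,-2,0,0,0,-0.3],[0,0,-2,0,0,0,-0.3],[0,0,-2,0,0,0,-0.3],[0,0,-2,0,0,0,-0.3]]'
python3 -m crank '[[0,0,-6,0,0,0,-0.3],[0,0,-12,0,0,0,-0.3],[0,0,-20,0,0,0,-0.3],[0,0,-20,0,0,0,-0.3],[0,0,-20,0,0,0,-0.3],[0,0,-20,0,0,0,-0.3],[0,0,-10,0,0,0,-0.3],[0,0,0,0,0,0,-0.3],[0,0,0,0,0,0,-0.3],[0,0,0,0,0,0,-0.3]]'
python3 - <<'E'
from h import *
go(.515,.341,.1)
s=get_image("side")
cv2.imwrite("pics/c4.png",cv2.resize(s[140:280,220:340],(600,700),interpolation=cv2.INTER_CUBIC)[:600,:,::-1])
E
```

```text
t: 14.42
tool_pos: [0.4852, 0.0891, 0.123]
tool_rot: [-1.216, 2.897, 0.0]
contact_force: [-1.0, 0.1, -0.6]
opening: 0.0426
grip_force: 61.0
t: 15.25
tool_pos: [0.4845, 0.089, 0.2295]
tool_rot: [1.216, -2.895, -0.001]
contact_force: [0.1, -1.0, -1.5]
opening: 0.0425
grip_force: 61.0
t 15.25 pos [0.4845 0.089  0.2295] F [ 0.0934 -1.0302 -1.4606] Tq [ 0.0442 -0.0639  0.009 ] open 0.0425 grip 61.03078007698059
tool delta mm [-201.423   154.4752  129.4417] ydir [-0.714   0.7001  0.0014] zdir [-0.002  -0.0001 -1.    ] q [ 0.0305 -0.2699  1.9137 -0.      1.4998 -2.3354]
```

View pics/c4.png

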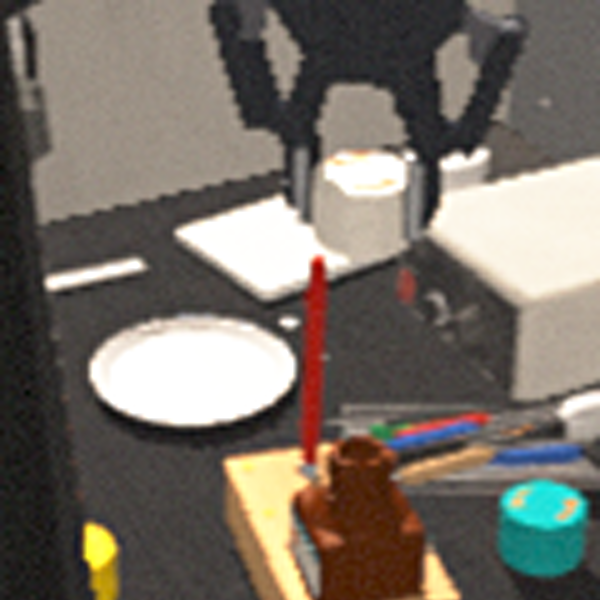

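The bottle is open and still seated in the stand, the brush still stands, and the cap is held upright. Carrying it to the saucer.

```bash
python3 -m crank '[[-15,11,0,0,0,0,-0.3],[-22,17,0,0,0,0,-0.3],[-22,17,0,0,0,0,-0.3],[-22,17,0,0,0,0,-0.3],[-22,17,0,0,0,0,-0.3],[-22,17,0,0,0,0,-0.3],[-22,17,10,0,0,0,-0.3],[-22,17,20,0,0,0,-0.3],[-20,16,20,0,0,0,-0.3],[-12,9,20,0,0,0,-0.3]]'
python3 -m crank '[[0,0,25,0,0,0,-0.3],[0,0,25,0,0,0,-0.3],[0,0,25,0,0,0,-0.3],[0,0,25,0,0,0,-0.3],[0,0,20,0,0,0,-0.3],[0,0,10,0,0,0,-0.3],[0,0,5,0,0,0,-0.3],[0,0,0,0,0,0,-0.3],[0,0,0,0,0,0,-0.3],[0,0,0,0,0,0,-0.3]]'
python3 -c "from h import *;go(.515,.342,.008)"
```

```text
t: 16.13
tool_pos: [0.5144, 0.3432, 0.1583]
tool_rot: [1.218, -2.894, -0.001]
contact_force: [-1.7, 0.1, -0.9]
opening: 0.0427
grip_force: 61.1
t: 16.97
tool_pos: [0.5165, 0.3417, 0.0276]
tool_rot: [-1.215, 2.894, 0.0]
contact_force: [0.4, 0.5, -1.6]
opening: 0.0426
grip_force: 61.1
t 16.9667 pos [0.5165 0.3417 0.0276] F [ 0.4331  0.4816 -1.6442] Tq [-0.0367  0.0075  0.018 ] open 0.0426 grip 61.095863096416
tool delta mm [ 0.8532  1.2928 19.5731] ydir [-0.714   0.7002 -0.001 ] zdir [ 0.0026  0.0013 -1.    ] q [ 0.4644  0.2415  1.7665 -0.      1.1306 -1.9016]
```

```bash
python3 -m crank '[[0,0,3,0,0,0,-0.3],[0,0,3,0,0,0,-0.3],[0,0,3,0,0,0,-0.3],[0,0,3,0,0,0,-0.3],[0,0,2,0,0,0,-0.3],[0,0,2,0,0,0,-0.3],[0,0,1,0,0,0,-0.3],[0,0,1,0,0,0,-0.3],[0,0,0,0,0,0,-0.3],[0,0,0,0,0,0,-0.3]]'

```

```text
t: 17.8
tool_pos: [0.5155, 0.3412, 0.0084]
tool_rot: [-1.216, 2.896, 0.0]
contact_force: [-2.0, -0.6, 3.4]
opening: 0.0427
grip_force: 61.5
```

The cap is on the saucer floor. Releasing and lifting.

```bash
python3 -m crank '[[0,0,0,0,0,0,0.1],[0,0,0,0,0,0,0.2],[0,0,0,0,0,0,0.3],[0,0,0,0,0,0,0.3],[0,0,0,0,0,0,0.3],[0,0,-5,0,0,0,0.3],[0,0,-15,0,0,0,0.3],[0,0,-25,0,0,0,0.3],[0,0,-30,0,0,0,0.3],[0,0,-35,0,0,0,0.3]]' 
python3 -m crank '[[0,0,-35,0,0,0,0.3],[0,0,-35,0,0,0,0.3],[0,0,-30,0,0,0,0.3],[0,0,0,0,0,0.1,0.3],[0,0,0,0,0,0.12,0.3],[0,0,0,0,0,0.12,0.2],[0,0,0,0,0,0.12,0.1],[0,0,0,0,0,0.12,0],[0,0,0,0,0,0.12,0],[0,0,0,0,0,0.1,0]]' 
python3 - <<'E'
from h import *
t=get_image("top");s=get_image("side")
o=np.zeros((600,800,3),np.uint8)
o[:400]=cv2.resize(t[175:255,180:340],(800,400),interpolation=cv2.INTER_CUBIC)[:,:,::-1]
o[400:,:]=0
cv2.imwrite("pics/s5.png",s[:,:,::-1])
b=cv2.resize(s[180:250,200:340],(400,200),interpolation=cv2.INTER_CUBIC)[:,:,::-1];o[400:,:400]=b
b=cv2.resize(s[185:245,270:310],(133,200),interpolation=cv2.INTER_CUBIC)[:,:,::-1];o[400:,420:553]=b
cv2.imwrite("pics/c5.png",o);go(.5035,.175,.2)
E
```

```text
t: 18.63
tool_pos: [0.514, 0.3404, 0.1174]
tool_rot: [1.215, -2.893, 0.0]
contact_force: [-0.6, 0.7, -0.1]
opening: 0.0556
grip_force: 0.0
t: 19.47
tool_pos: [0.5152, 0.3411, 0.2182]
tool_rot: [0.016, 3.141, 0.0]
contact_force: [-0.0, -0.8, 1.5]
opening: 0.0428
grip_force: 0.0
t 19.5667 pos [0.5152 0.3411 0.2181] F [-0.0106  0.5425  0.4065] Tq [ 0.0336  0.023  -0.0094] open 0.0428 grip 0.0
tool delta mm [  10.988  -166.1537   18.0995] ydir [0.0045 1.     0.0002] zdir [ 0.0003  0.0002 -1.    ] q [ 0.4644  0.0441  1.6438  0.      1.4533 -1.1019]
```

View pics/c5.png

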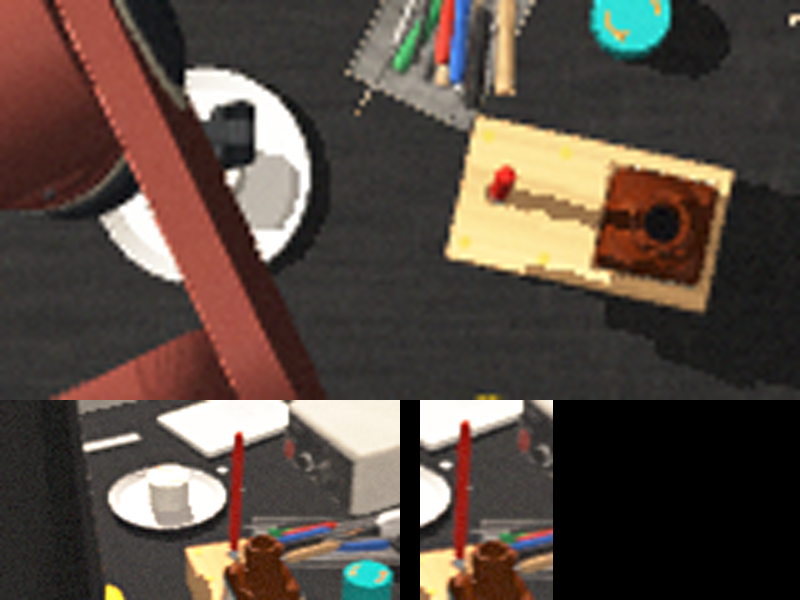

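The cap sits in the saucer and the bottle's mouth shows at crop (663,223). The brush end is at crop (504,176), and the brush leans a little.

```bash
python3 - <<'E'
from h import *
P=lambda x,y:(x/5+179.6,y/5+174.6)
e=atz("top",*P(505,174),.170);h=np.array([.5037,.1748,.006])
print("end",e,"mouth",atz("top",*P(663,223),.110), "hole via base",atz("top",*P(496,193),.045))
s=cv2.imread("pics/s5.png").astype(int)
r=(s[:,:,2]>100)&(s[:,:,:2].max(2)<50)
for y in range(188,236,4):
    xs=[x for x in range(272,292) if r[y,x]];print(y,xs,end=';')
print()
print("pred side end",proj("side",e),proj("side",[.5037,.1748,.04]))
for z in(.04,.08,.12,.17):print(z,proj("side",h+(e-h)*(z-.006)/.164))
g=ctrl.get_obs()["tool_pos"]
p=h+(e-h)*(.130/.164);print("grip pt",p);go(p[0],p[1],.2)
E
```

```text
end [0.5077 0.1716 0.17  ] mouth [0.4864 0.0897 0.11  ] hole via base [0.5046 0.1762 0.045 ]
188 [];192 [283];196 [282, 283, 284];200 [281, 282, 283, 284];204 [281, 282, 283, 284];208 [281, 282, 283, 284];212 [281, 282, 283, 284];216 [281, 282, 283, 284];220 [281, 282, 283];224 [280, 281, 282, 283];228 [280, 281, 282];232 [];
pred side end [283.3138 191.4889] [280.935  234.0746]
0.04 [281.3202 234.1176]
0.08 [281.9052 221.6096]
0.12 [282.5148 208.5749]
0.17 [283.3138 191.4889]
grip pt [0.5068 0.1723 0.136 ]
t 19.5667 pos [0.5152 0.3411 0.2181] F [-0.0106  0.5425  0.4065] Tq [ 0.0336  0.023  -0.0094] open 0.0428 grip 0.0
tool delta mm [   7.6312 -168.838    18.0999] ydir [0.0045 1.     0.0002] zdir [ 0.0003  0.0002 -1.    ] q [ 0.4644  0.0441  1.6438  0.      1.4533 -1.1019]
```

```bash
python3 -m crank '[[0.6,-12,0,0,0,0,0],[0.8,-20,0,0,0,0,0],[0.8,-20,0,0,0,0,0],[0.9,-20,0,0,0,0,0],[0.9,-20,0,0,0,0,0],[0.9,-20,0,0,0,0,0],[0.9,-20,0,0,0,0,0],[0.9,-20,0,0,0,0,0],[0.9,-16.8,0,0,0,0,0],[0,0,0,0,0,0,0]]'
python3 -m crank '[[0,0,10,0,0,0,0],[0,0,15,0,0,0,0],[0,0,15,0,0,0,0],[0,0,15,0,0,0,0],[0,0,15,0,0,0,0],[0,0,15,0,0,0,0],[0,0,10,0,0,0,0],[0,0,0,0,0,0,0],[0,0,0,0,0,0,0],[0,0,0,0,0,0,0]]'
python3 - <<'E'
from h import *
go(.5068,.1723,.122)
s=get_image("side")
cv2.imwrite("pics/c6.png",cv2.resize(s[150:250,235:335],(600,600),interpolation=cv2.INTER_CUBIC)[:,:,::-1])
E
```

```text
t: 20.4
tool_pos: [0.5066, 0.1694, 0.2179]
tool_rot: [0.009, 3.141, -0.002]
contact_force: [0.5, -0.7, 0.2]
opening: 0.0426
grip_force: 0.0
t: 21.23
tool_pos: [0.5074, 0.1727, 0.1236]
tool_rot: [0.006, 3.14, 0.0]
contact_force: [-0.8, 0.2, 1.3]
opening: 0.0427
grip_force: 0.0
t 21.2333 pos [0.5074 0.1727 0.1236] F [-0.8043  0.2474  1.2634] Tq [ 0.0184  0.0221 -0.0301] open 0.0427 grip 0.0
tool delta mm [ 0.5739 -0.4082  1.5916] ydir [0.0041 1.     0.0003] zdir [ 0.0013  0.0003 -1.    ] q [ 0.1892 -0.0689  1.9193  0.0001  1.2899 -1.3776]
```

View pics/c6.png

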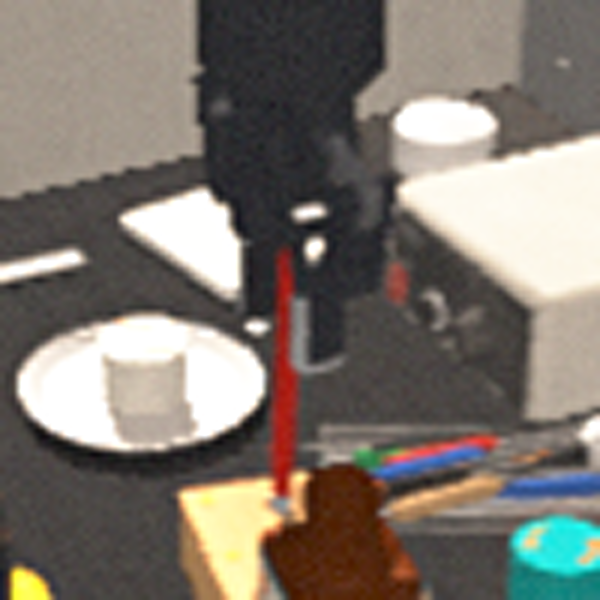

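The brush stands between the two fingers (its handle at crop (287,330)). Closing on it.

```bash
python3 -m crank '[[0.4,-0.4,1,0,0,0,-0.3],[0,0,0,0,0,0,-0.5],[0,0,0,0,0,0,-0.6],[0,0,0,0,0,0,-0.7],[0,0,0,0,0,0,-0.8],[0,0,0,0,0,0,-1],[0,0,0,0,0,0,-1],[0,0,0,0,0,0,-1],[0,0,0,0,0,0,-1],[0,0,0,0,0,0,-1]]' 25
python3 -m crank '[[0,0,-2,0,0,0,-1],[0,0,-5,0,0,0,-1],[0,0,-10,0,0,0,-1],[0,0,-15,0,0,0,-1],[0,0,-20,0,0,0,-1],[0,0,-25,0,0,0,-1],[0,0,-25,0,0,0,-1],[0,0,-25,0,0,0,-1],[0,0,-10,0,0,0,-1],[0,0,0,0,0,0,-1]]'
python3 - <<'E'
from h import *
go(.4864,.0894,.26)
s=get_image("side");t=get_image("top")
o=np.zeros((600,800,3),np.uint8)
o[:,:400]=cv2.resize(s[130:250,250:330],(400,600),interpolation=cv2.INTER_CUBIC)[:,:,::-1]
o[:300,400:]=cv2.resize(t[180:240,265:345],(400,300),interpolation=cv2.INTER_CUBIC)[:,:,::-1]
cv2.imwrite("pics/c7.png",o)
print(proj("side",ctrl.get_obs()["tool_pos"]))
E
```

```text
t: 22.12
tool_pos: [0.5067, 0.1724, 0.1222]
tool_rot: [0.007, 3.141, 0.002]
contact_force: [0.3, 4.0, 3.5]
opening: 0.0093
grip_force: 25.1
t: 22.95
tool_pos: [0.5082, 0.1714, 0.2631]
tool_rot: [0.008, 3.135, -0.001]
contact_force: [1.6, 0.2, 0.1]
opening: 0.009
grip_force: 24.6
t 22.95 pos [0.5082 0.1714 0.2631] F [1.614  0.1948 0.0881] Tq [ 0.0099  0.0044 -0.0248] open 0.009 grip 24.557325483765453
tool delta mm [ 21.3454 -82.155    3.0147] ydir [ 0.0053  1.     -0.0006] zdir [ 0.0068 -0.0006 -1.    ] q [ 0.1876 -0.1821  1.7842 -0.0019  1.5329 -1.3779]
[283.2347 158.9964]
```

View pics/c7.png

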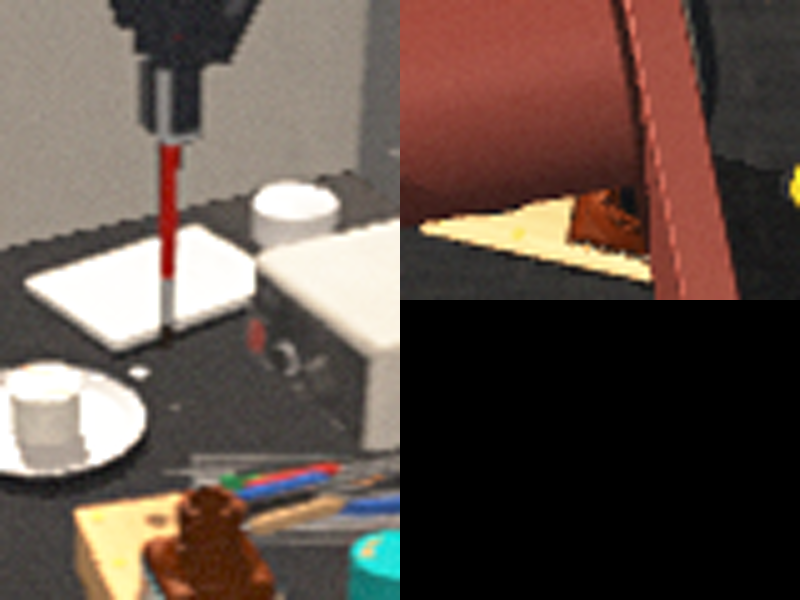

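The brush is held nearly vertical, with its tip at side pixel about (283,198.6). I'll work out the tip offset from that.

```bash
python3 - <<'E'
from h import *
g=ctrl.get_obs()["tool_pos"]
for x in(-.006,-.003,0,.003):print(x,proj("side",[g[0]+x,g[1],.147]),proj("side",[g[0]+x,g[1],.26]))
print(proj("side",[g[0],g[1]+.003,.147]))
E
```

```text
-0.006 [280.6792 200.193 ] [281.0203 158.8038]
-0.003 [281.7254 199.9252] [282.1327 158.5732]
0 [282.769  199.6581] [283.2422 158.3433]
0.003 [283.8101 199.3917] [284.3487 158.114 ]
[282.2096 199.1427]
```

```bash
python3 -m crank '[[2,-8,0,0,0,0,-1],[2.5,-10,0,0,0,0,-1],[2.5,-10,0,0,0,0,-1],[2.5,-10,0,0,0,0,-1],[2.5,-10,0,0,0,0,-1],[2.5,-10,0,0,0,0,-1],[2.5,-10,0,0,0,0,-1],[2.5,-10,0,0,0,0,-1],[1,-4,0,0,0,0,-1],[0,0,0,0,0,0,-1]]'
python3 -m crank '[[0,0,0,0,0,0,-1],[0,0,0,0,0,0,-1],[0,0,0,0,0,0,-1],[0,0,0,0,0,0,-1],[0,0,0,0,0,0,-1],[0,0,0,0,0,0,-1],[0,0,0,0,0,0,-1],[0,0,0,0,0,0,-1],[0,0,0,0,0,0,-1],[0,0,0,0,0,0,-1]]'
python3 - <<'E'
from h import *
go(.4870,.0896,.126)
s=get_image("side")
cv2.imwrite("pics/c8.png",cv2.resize(s[150:240,265:325],(400,600),interpolation=cv2.INTER_CUBIC)[:,:,::-1])
print(proj("side",[.4864,.0896,.11]),proj("side",[.4864,.0896,.147]))
E
```

```text
t: 23.88
tool_pos: [0.4855, 0.089, 0.259]
tool_rot: [0.01, 3.141, -0.0]
contact_force: [0.4, 0.0, -0.1]
opening: 0.0092
grip_force: 24.6
t: 24.72
tool_pos: [0.4856, 0.0901, 0.2588]
tool_rot: [0.007, 3.142, 0.0]
contact_force: [0.7, -0.6, 0.0]
opening: 0.009
grip_force: 24.6
t 24.7167 pos [0.4856 0.0901 0.2588] F [ 0.683  -0.5573  0.0112] Tq [ 0.0093 -0.014  -0.0312] open 0.009 grip 24.552527151536196
tool delta mm [ -1.4238  -0.4502 132.836 ] ydir [0.0048 1.     0.    ] zdir [ 0.  0. -1.] q [ 0.0325 -0.2839  1.8765  0.      1.5489 -1.5335]
[291.477  229.8187] [291.8178 216.7452]
```

View pics/c8.png

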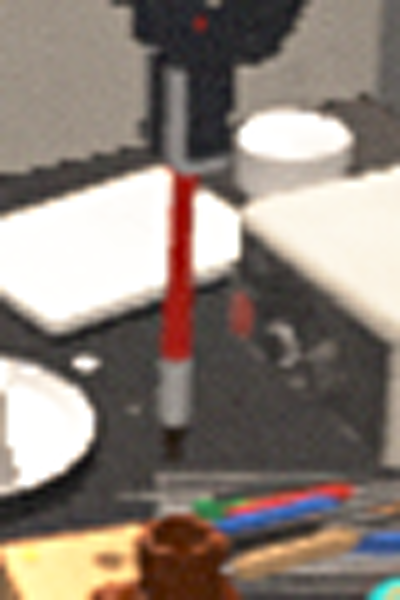

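The tip (crop (173,455)) sits about 1.3 px left of the mouth's axis (crop x≈180), so I'll shift +3.5 mm in x. Then I'll lower the tip a little way into the mouth and check the force.

```bash
python3 -m crank '[[-3.5,-0.4,0,0,0,0,-1],[0,0,5,0,0,0,-1],[0,0,5,0,0,0,-1],[0,0,5,0,0,0,-1],[0,0,5,0,0,0,-1],[0,0,5,0,0,0,-1],[0,0,5,0,0,0,-1],[0,0,5,0,0,0,-1],[0,0,5,0,0,0,-1],[0,0,5,0,0,0,-1]]'
python3 - <<'E'
from h import *
go(.4891,.0896,.126)
s=get_image("side")
cv2.imwrite("pics/c9.png",cv2.resize(s[170:260,260:320],(400,600),interpolation=cv2.INTER_CUBIC)[:,:,::-1])
E
```

```text
t: 25.6
tool_pos: [0.489, 0.0896, 0.2133]
tool_rot: [-0.008, -3.142, 0.0]
contact_force: [0.0, -0.2, 0.0]
opening: 0.0091
grip_force: 24.6
t 25.6 pos [0.489  0.0896 0.2133] F [ 0.0484 -0.22    0.0488] Tq [-0.0024  0.0136 -0.0263] open 0.0091 grip 24.556879315059632
tool delta mm [-0.0818 -0.0187 87.2697] ydir [ 0.0048  1.     -0.    ] zdir [-0.0001 -0.     -1.    ] q [ 0.0315 -0.2489  1.9237 -0.      1.4669 -1.5346]
```

View pics/c9.png

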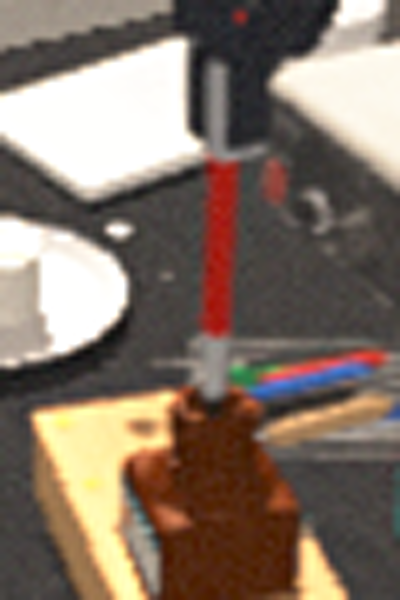

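The tip is inside the mouth and centred, with no contact force. Lowering to just above the bottle's inner floor.

```bash
python3 -m crank '[[0,0,8,0,0,0,-1],[0,0,10,0,0,0,-1],[0.3,0,10,0,0,0,-1],[0.3,0,10,0,0,0,-1],[0.3,0,10,0,0,0,-1],[0.3,0,10,0,0,0,-1],[0.3,0,10,0,0,0,-1],[0,0,8,0,0,0,-1],[0,0,5,0,0,0,-1],[0,0,0,0,0,0,-1]]'
python3 -m crank '[[0,0,1,0,0,0,-1],[0,0,1,0,0,0,-1],[0,0,1,0,0,0,-1],[0,0,1,0,0,0,-1],[0,0,1,0,0,0,-1],[0,0,0,0,0,0,-1],[0,0,0,0,0,0,-1],[0,0,0,0,0,0,-1],[0,0,0,0,0,0,-1],[0,0,0,0,0,0,-1]]'
python3 -c "from h import *;go(.4891,.0896,.126)"
```

```text
t: 26.48
tool_pos: [0.4867, 0.0896, 0.1311]
tool_rot: [-0.008, -3.139, 0.0]
contact_force: [-0.3, -0.3, -0.6]
opening: 0.0095
grip_force: 24.6
t: 27.32
tool_pos: [0.4876, 0.0896, 0.1279]
tool_rot: [0.008, 3.141, 0.0]
contact_force: [-0.2, 0.4, 0.1]
opening: 0.0089
grip_force: 24.6
t 27.3167 pos [0.4876 0.0896 0.1279] F [-0.249   0.4473  0.1099] Tq [ 0.0088 -0.0081  0.0319] open 0.0089 grip 24.553749163169414
tool delta mm [-1.4969 -0.0289  1.8835] ydir [0.0048 1.     0.    ] zdir [ 0.0001  0.     -1.    ] q [ 0.0316 -0.1746  2.0077  0.      1.3085 -1.5344]
```

```bash
python3 -m crank '[[0,0,1,0,0,0,-1],[0,0,0,0,0,0,-0.75],[0,0,0,0,0,0,-0.6],[0,0,0,0,0,0,-0.4],[0,0,0,0,0,0,-0.2],[0,0,0,0,0,0,0],[0,0,0,0,0,0,0.2],[0,0,0,0,0,0,0.3],[0,0,0,0,0,0,0.4],[0,0,0,0,0,0,0.4]]'
python3 -m crank '[[0,0,-5,0,0,0,0.4],[0,0,-10,0,0,0,0.4],[0,0,-15,0,0,0,0.4],[0,0,-20,0,0,0,0.4],[0,0,-20,0,0,0,0.4],[0,0,-20,0,0,0,0.4],[0,0,-20,0,0,0,0.4],[0,0,-10,0,0,0,0.4],[0,0,0,0,0,0,0.4],[0,0,0,0,0,0,0.4]]'
python3 - <<'E'
from h import *
go(.4891,.0896,.126)
s=get_image("side")
cv2.imwrite("pics/c10.png",cv2.resize(s[150:270,220:380],(800,600),interpolation=cv2.INTER_CUBIC)[:,:,::-1])
E
```

```text
t: 28.15
tool_pos: [0.4876, 0.0896, 0.1268]
tool_rot: [0.008, 3.142, -0.0]
contact_force: [0.6, -0.0, 0.6]
opening: 0.0598
grip_force: 0.0
t: 28.98
tool_pos: [0.4878, 0.0896, 0.2474]
tool_rot: [0.008, 3.14, 0.0]
contact_force: [-0.1, 0.5, -0.4]
opening: 0.0597
grip_force: 0.0
t 28.9833 pos [0.4878 0.0896 0.2474] F [-0.1438  0.4696 -0.4135] Tq [ 0.0006 -0.011   0.019 ] open 0.0597 grip 0.0
tool delta mm [ -1.1575  -0.0295 121.3526] ydir [0.0048 1.     0.0001] zdir [ 0.0013  0.     -1.    ] q [ 0.0315 -0.2737  1.8872  0.      1.5267 -1.5344]
```

View pics/c10.png

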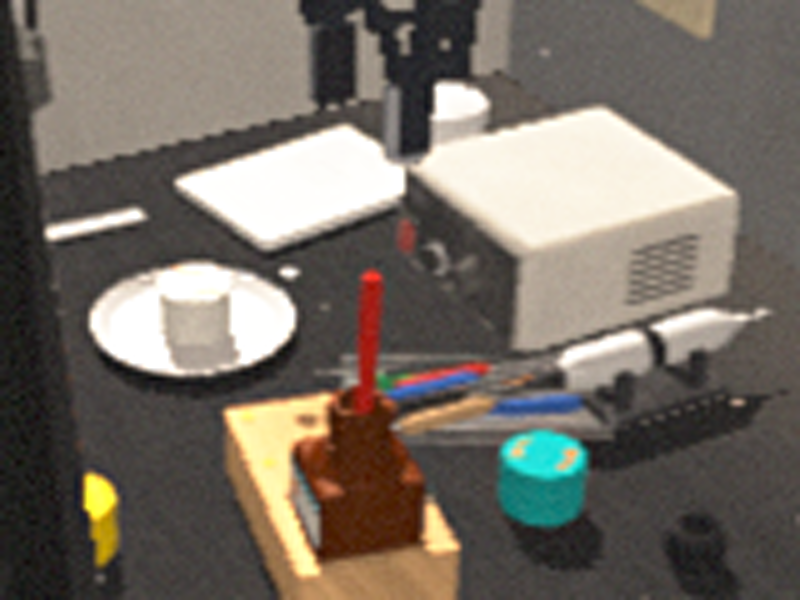

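The brush stands in the open bottle (crop (370,340)), the cap is in the saucer (crop (195,305)), the bottle is seated and the gripper is clear. Handing in.

```bash
python3 -c "from station import ctrl;print(ctrl.finish_job())"
```

```text
the job is handed in; nothing more can be done
None
```

The cap is off and standing open side down in the saucer, the red brush stands bristles down in the open bottle, the bottle is still seated in the stand, and the job was handed in at about 29 s; no verdict came back.

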